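Change over the trays of the PCR rack cooler

TASK

The rack cooler is served one tray at a time: with the fingertips only, gripping nothing, gently push the tray with the blue rack, which is standing out, fully home by its front lip, then hook a fingertip behind the lip of the tray with the yellow rack and draw it smoothly all the way out to its stop. Do not touch the racks themselves, keep the tray with the grey rack shut, and leave everything else on the bench alone.

Things in the scene. Friction and masses are not known exactly. Their poses are not given: they have to be found in the camera images.
- cooler: Rack cooler: low white unit fixed on the bench, with three slide-out trays side by side. Origin at bench level, mid-width, under the front edge of its hood; x points from its open front to its back (away from the robot), z up. Hood: x -4 to 200 mm, 346 mm wide, 136 mm high. Before it a plinth 50 mm high reaches to x = -105 mm. Lanes along x at y = -107, 0, 107 mm; which tray is in which varies.
- tray_yellow (a joint): How far the tray with the yellow rack is drawn out, in m: 0 fully home (stop), 0.130 fully out (stop). It starts shut. It slides level along the cooler's -x, needs about 3 N (friction), stays where left. Aluminium tray, 96 mm wide, sides 13 mm high, with the lip across its front end.
- lip_yellow: Upright front lip of the tray with the yellow rack: aluminium plate 76 mm wide, 18 mm high, 3 mm thick (x -3 to 0 mm). Origin: mid-width, at its foot on the tray floor (60 mm above the bench), on its inner face; x points into the cooler, z up. Behind it the tray floor is free for 48 mm, 90 mm wide (the finger well), then a 7 mm high bar and the rack.
- facing_yellow: Black plastic facing fixed on the outer face of the lip of the tray with the yellow rack: 70 mm wide, 15 mm high, 3 mm thick, so that lip and facing together are 6 mm thick. Origin: mid-width, at its foot, 3 mm in front of the lip's inner face; axes as the lip's.
- rack_yellow: The yellow 96-place PCR tube rack, some white-capped tubes, 127.5 mm long (x), 85.5 wide (y), 35 high, loose, about 0.2 kg, in the nest of its tray, its front end 54 mm behind the lip's inner face. With the tray home its rear part is under the hood. Origin: centre of its underside; x into the cooler.
- tray_blue (a joint): How far the tray with the blue rack is drawn out, in m: 0 fully home (stop), 0.130 fully out (stop). It starts standing about 100 mm out. It slides level along the cooler's -x, needs about 3 N (friction), stays where left. Aluminium tray, 96 mm wide, sides 13 mm high, with the lip across its front end.
- lip_blue: Upright front lip of the tray with the blue rack: aluminium plate 76 mm wide, 18 mm high, 3 mm thick (x -3 to 0 mm). Origin: mid-width, at its foot on the tray floor (60 mm above the bench), on its inner face; x points into the cooler, z up. Behind it the tray floor is free for 48 mm, 90 mm wide (the finger well), then a 7 mm high bar and the rack.
- facing_blue: Black plastic facing fixed on the outer face of the lip of the tray with the blue rack: 70 mm wide, 15 mm high, 3 mm thick, so that lip and facing together are 6 mm thick. Origin: mid-width, at its foot, 3 mm in front of the lip's inner face; axes as the lip's.
- rack_blue: The blue 96-place PCR tube rack, some white-capped tubes, 127.5 mm long (x), 85.5 wide (y), 35 high, loose, about 0.2 kg, in the nest of its tray, its front end 54 mm behind the lip's inner face. With the tray home its rear part is under the hood. Origin: centre of its underside; x into the cooler.
- tray_grey (a joint): How far the tray with the grey rack is drawn out, in m: 0 fully home (stop), 0.130 fully out (stop). It starts shut and stays shut. It slides level along the cooler's -x, needs about 3 N (friction), stays where left. Aluminium tray, 96 mm wide, sides 13 mm high, with the lip across its front end.
- lip_grey: Upright front lip of the tray with the grey rack: aluminium plate 76 mm wide, 18 mm high, 3 mm thick (x -3 to 0 mm). Origin: mid-width, at its foot on the tray floor (60 mm above the bench), on its inner face; x points into the cooler, z up. Behind it the tray floor is free for 48 mm, 90 mm wide (the finger well), then a 7 mm high bar and the rack.
- facing_grey: Black plastic facing fixed on the outer face of the lip of the tray with the grey rack: 70 mm wide, 15 mm high, 3 mm thick, so that lip and facing together are 6 mm thick. Origin: mid-width, at its foot, 3 mm in front of the lip's inner face; axes as the lip's.
- rack_grey: The grey 96-place PCR tube rack, some white-capped tubes, 127.5 mm long (x), 85.5 wide (y), 35 high, loose, about 0.2 kg, in the nest of its tray, its front end 54 mm behind the lip's inner face. With the tray home its rear part is under the hood. Origin: centre of its underside; x into the cooler.
- pipette: White pipette lying on the bench, 275 mm long (x), 28 mm high, loose. Origin: near its middle, on the bench. To be left alone.
- tip_box: Blue tip box with yellow tips, 122 x 84 x 60 mm high, loose. Origin: centre of its underside. To be left alone.
- tube_rack: Orange rack of small tubes, 150 x 62 x 46 mm high, loose. Origin: centre of its underside. To be left alone.
- wash_bottle: White wash bottle with red cap and bent spout, 74 mm across, 200 mm high, loose. Origin: centre of its underside. To be left alone.
- reagent: Amber bottle with blue cap, 60 mm across, 125 mm high, loose. Origin: centre of its underside. To be left alone.
- beaker: White plastic beaker, 68 mm across, 85 mm high, loose. Origin: centre of its underside. To be left alone.

How it is judged:
On the way, in this order (a step that is already met when the one before it is completed fails the run):
1. the tray with the blue rack is pushed home (within 5 mm) (value of joint tray_blue below 0.005 m), for 0.2 s.
2. the tray with the yellow rack is drawn out by its lip, at least half way (value of joint tray_yellow above 0.065 m and contact force between the fingers and lip_yellow above 0.5 N), for 0.05 s.
At the end, for the whole second after the job is handed in: The tray with the yellow rack is drawn out to within 6 mm of its stop, the trays with the blue and the grey rack are home to within 5 mm, all three are at rest, and each rack stands flat in the nest of its tray (value of joint tray_yellow above 0.124 m and value of joint each of tray_blue, tray_grey below 0.005 m and velocity of joint tray_yellow between -0.01 and 0.01 m/s and velocity of joint tray_blue between -0.01 and 0.01 m/s and velocity of joint tray_grey between -0.01 and 0.01 m/s and z of rack_yellow in the frame of lip_yellow below 0.004 m and x of rack_yellow in the frame of lip_yellow between 0.112 and 0.123 m and angle between each of rack_yellow, rack_blue, rack_grey's own z axis and vertical below 0.06 rad and z of rack_blue in the frame of lip_blue below 0.004 m and x of rack_blue in the frame of lip_blue between 0.112 and 0.123 m and z of rack_grey in the frame of lip_grey below 0.004 m and x of rack_grey in the frame of lip_grey between 0.112 and 0.123 m); the robot touches nothing.
It fails at once if a rack was pushed or gripped by the robot (more than 2 N), lifted off its tray (6 mm) or tipped (z of rack_yellow in the frame of lip_yellow above 0.006 m or angle between any of rack_yellow, rack_blue, rack_grey's own z axis and vertical above 0.12 rad or contact force between any of the fingers, the arm and rack_yellow above 2 N or z of rack_blue in the frame of lip_blue above 0.006 m or contact force between any of the fingers, the arm and rack_blue above 2 N or z of rack_grey in the frame of lip_grey above 0.006 m or contact force between any of the fingers, the arm and rack_grey above 2 N).
It fails at once if a lip was gripped: pressed by the fingers on its inner face and on its facing at once (more than 3 N each) ((contact force between the fingers and lip_yellow above 3 N and contact force between the fingers and facing_yellow above 3 N) or (contact force between the fingers and lip_blue above 3 N and contact force between the fingers and facing_blue above 3 N) or (contact force between the fingers and lip_grey above 3 N and contact force between the fingers and facing_grey above 3 N)).
It fails at once if the tray with the grey rack was drawn out more than 10 mm (value of joint tray_grey above 0.01 m).
It fails at once if a tray was jerked or slammed (faster than 0.4 m/s) (velocity of joint any of tray_yellow, tray_blue, tray_grey above 0.4 m/s or velocity of joint any of tray_yellow, tray_blue, tray_grey below -0.4 m/s).
It fails at once if something else on the bench was moved more than 20 mm (distance of any of pipette, tip_box, tube_rack, wash_bottle, reagent, beaker from where it was at the start of the episode above 0.02 m).
It also fails if it takes over 45 s, if anything falls off the work surface, if the arm or the gripper's body presses on something with over 40 N, if the wrist force passes 120 N, or if a joint passes its speed limit or range.

ROBOT

A 6-joint arm with a two-finger parallel gripper is mounted at the origin on the work surface. World frame = base frame: x ahead of the robot, y to its left, z up, the work surface at z = 0. Lengths are in m, angles in rad, forces in N, time in s.
With the tool pointing down it reaches from about 0.225 to 0.875 m from the base axis. Payload 3.4 kg.
Tool frame: the origin (TCP) lies at the very end of the fingers, on their centre line; the grasp point (between the pads) lies 19 mm behind it (manip.hold_point_z is the distance from the TCP to the grasp point, in m); z points along the fingers, x is the direction in which the jaws open and shut, and the axes are right-handed (so a half turn about z gives the same grasp; the last joint's range is limited). The gripper opens to 85 mm and grips with 20 to 120 N. Pads are 22 mm wide; open, the fingers measure 114 mm over their backs; the gripper's body (76 mm by 85 mm) begins 54 mm behind the grasp point. The pads swing forward as they close: fully open they stand 13 mm farther back than shut.
Start: joints at [0.981, 0.276, 1.505, -0, 1.361, -0.121], TCP at [0.26, 0.513, 0.192] pointing down, gripper open.
Joint ranges: [-2.89, 2.89], [-0.75, 2.08], [0.22, 2.7], [-1.18, 4.32], [0.11, 2.71], [-2.7, 2.7]. Speed limits (rad/s): [2.57, 2.57, 3.14, 3.14, 3.14, 3.14].

INTERFACE

Orientations are given as a unit quaternion [w, x, y, z].
In Python, from rig import manip gives the robot as it stands.
- The arm moves only by the tool apply_moves, never from a script. Its argument "commands" is one flat list of numbers, 6 for each row, row after row: the shift along the tool's x, y, z normalised to -1 to 1, where 1 is 0.03 m, then the turn, a rotation vector about the tool's x, y, z normalised to -1 to 1, where 1 is 0.15 rad. A call has 1 to 20 rows; each row shifts and turns the commanded pose from where the row before left it, along the tool's axes as they then stand; what a row does not reach is not made up. A row lasts 1/10 s, in which the tool goes at most 50 mm and 8.59 degrees, less where a joint would pass 70% of its speed; a pose out of reach is approached as far as the arm can. A call with a number of a shift or a turn outside -1 to 1 is refused whole. A call with a gripper value outside its range is refused whole. "jaw" is the opening, from -1 (shut) to 1 (fully open), set as the call begins (left out, the last holds). The fingers move at their own pace and stop on an object; "newtons" is the grip in N (left out, the last holds). Time passes only in rows, so rows that do not move let the fingers close. It gives the time, the measured TCP pose, the force and the opening at its end, in the units of the state.
- manip.get_state(): the state, without advancing time (a new reading comes with each control period).
- manip.get_image(name): name is "side" or "top"; returns a dict with "frame" (384x512x3 uint8, red, green, blue), "fx", "fy", "cx", "cy" (pixels), "k1" (the pictures are not rectified: a ray, as slopes to the right and down, at radius r is drawn at 1 + k1 r^2 times it, then the intrinsics apply), "extrinsics" (4x4, takes a point from camera to world coordinates). Camera axes: x right, y up, looking along -z (the intrinsics and any distortion apply to the point x, -y, -z); pixel columns grow to the right and rows downward; lengths in m; the calibration is good to about 2 mm. A picture is of the moment at which its call begins. There is no depth.
- manip.sign_off(): hands the job in, once; it reports no verdict.
The state is a dict: "clock": time; "qpos": joint angles; "qd": joint speeds; "effort": joint torques, N m; "position": TCP position; "ee_rot": TCP orientation; "contact_force": force on the tool from outside, world axes, zero at the start; "moment": the same for the moment, N m; "width": finger opening in m.
Only numpy, scipy, OpenCV 4.12 (cv2) and the standard library are available. Lean on these libraries where they do the work, as an engineer would, in place of code of your own. Each camera call takes 0.05 s, during which the arm holds its last target. There are 200 camera calls.

## Working session

There is one attempt and no reset: what is moved stays moved. The work goes in short steps, Python scripts to look and compute and a tool call to move; the robot and the scene stay as the last step left them, time stands still between calls to the robot, and variables do not carry over. Pictures are saved under pics/ and viewed, about 8 in all and at most 12, crops included, and the job is handed in when it is done.

Besides the shell and the picture viewer there is one more tool, called after "Request:" by a JSON object that holds its "op" and its "data", one argument or row to a line. apply_moves: Moves the arm, as the interface text tells. Scaled input: -1 to 1 covers 0.03 m each way for a shift and 0.15 rad each way for a turn. Its arguments: {"type":"object","properties":{"commands":{"type":"array"},"jaw":{"type":"number"},"newtons":{"type":"number"}},"required":["commands"]}

```bash
mkdir -p pics
cat > h.py <<'E'
import numpy as np, cv2
from rig import manip
def ray(im,u,v):
    K=np.array([[im["fx"],0,im["cx"]],[0,im["fy"],im["cy"]],[0,0,1.]])
    d=np.array([(u-im["cx"])/im["fx"],(v-im["cy"])/im["fy"]]);p=d.copy()
    for _ in range(30): p=d/(1+im["k1"]*(p@p))
    E=np.array(im["extrinsics"]); return E[:3,3],E[:3,:3]@np.array([p[0],-p[1],-1])
def onz(im,u,v,z):
    o,d=ray(im,u,v); return o+d*(z-o[2])/d[2]
def proj(im,P):
    E=np.array(im["extrinsics"]);c=E[:3,:3].T@(np.array(P)-E[:3,3]);s=np.array([c[0],-c[1]])/-c[2]
    s=s*(1+im["k1"]*(s@s));return s[0]*im["fx"]+im["cx"],s[1]*im["fy"]+im["cy"]
def snap(n,f):
    im=manip.get_image(n);cv2.imwrite(f"pics/{f}.png",cv2.cvtColor(im["frame"],cv2.COLOR_RGB2BGR));np.save(f"pics/{f}.npy",im,allow_pickle=True);return im
def load(f): return np.load(f"pics/{f}.npy",allow_pickle=True).item()
E
python3 - <<'E'
from h import *
for n in("top","side"):
    im=snap(n,n+"0");print(n,im["fx"],im["k1"],np.round(im["extrinsics"],3).tolist())
a=cv2.imread("pics/top0.png");cv2.imwrite("pics/top0b.png",cv2.resize(a,(800,600),interpolation=cv2.INTER_CUBIC))
a=cv2.imread("pics/side0.png");cv2.imwrite("pics/side0b.png",cv2.resize(a,(800,600),interpolation=cv2.INTER_CUBIC))
s=manip.get_state();print(s["clock"],s["position"],s["ee_rot"],s["width"])
E
```

```text
top 447.5885790692196 -0.12936214064433746 [[-0.047, 0.979, -0.199, 0.261], [-0.999, -0.046, 0.009, 0.014], [-0.001, 0.199, 0.98, 1.511], [0.0, 0.0, 0.0, 1.0]]
side 472.86642615071787 -0.08539873602961173 [[0.858, 0.354, -0.373, -0.019], [-0.514, 0.572, -0.64, -0.973], [-0.013, 0.74, 0.672, 1.107], [0.0, 0.0, 0.0, 1.0]]
0.1 [0.25948674 0.5125014  0.19091123] [ 3.52554299e-04  8.51990577e-01  5.23556420e-01 -7.79629381e-04] 0.08507588014403702
```

View pics/top0b.png

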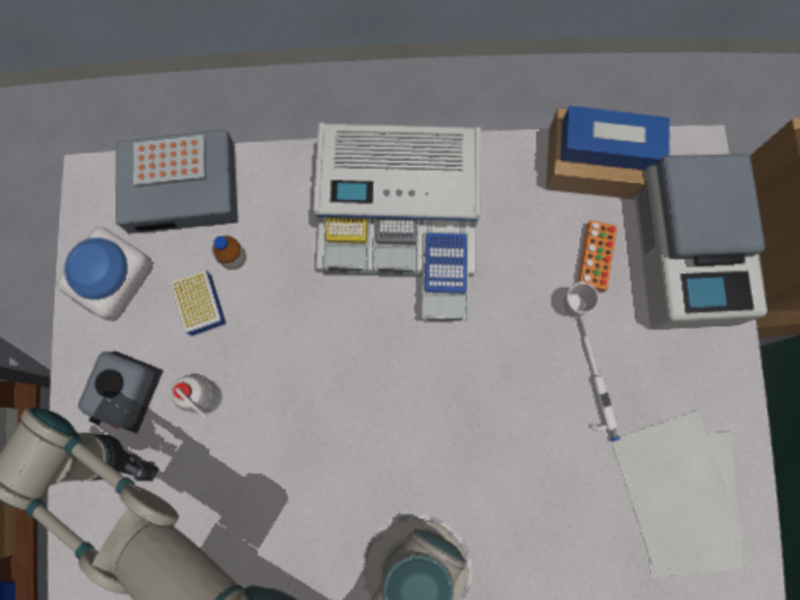

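View pics/side0b.png

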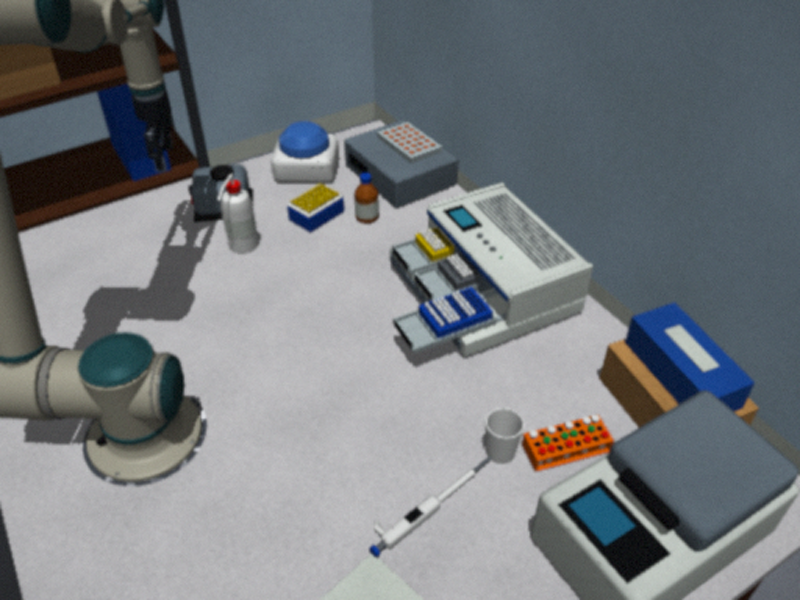

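The top view shows yellow in the left lane (~(346,230)), grey in the middle (~(396,230)) and blue on the right, standing out, with its lip near (443,318). I'll measure next.

Run:
```python
from h import *
t=load("top0");s=load("side0")
k=512/800
for n,u,v in [("FL",316,215),("FR",479,218),("BL",320,125),("BR",480,127)]: print(n,onz(t,u*k,v*k,.136).round(4))
for n,u,v in [("bl",423,318),("br",466,319),("yl",325,269),("yr",366,270)]: print(n,onz(t,u*k,v*k,.078).round(4))
a=cv2.imread("pics/top0.png")[75:210,195:315]; a=cv2.resize(a,None,fx=5,fy=5,interpolation=cv2.INTER_CUBIC)[:600]
b=cv2.imread("pics/side0.png")[115:235,245:385]; b=cv2.resize(b,None,fx=5,fy=5,interpolation=cv2.INTER_CUBIC)
cv2.imwrite("pics/ct.png",a);cv2.imwrite("pics/cs.png",b)
```

```text
FL [0.7333 0.1711 0.136 ]
FR [ 0.7107 -0.1649  0.136 ]
BL [0.9358 0.1591 0.136 ]
BR [ 0.9148 -0.1822  0.136 ]
bl [ 0.5173 -0.0404  0.078 ]
br [ 0.511  -0.1298  0.078 ]
yl [0.6323 0.161  0.078 ]
yr [0.6259 0.0744 0.078 ]
```

View pics/ct.png

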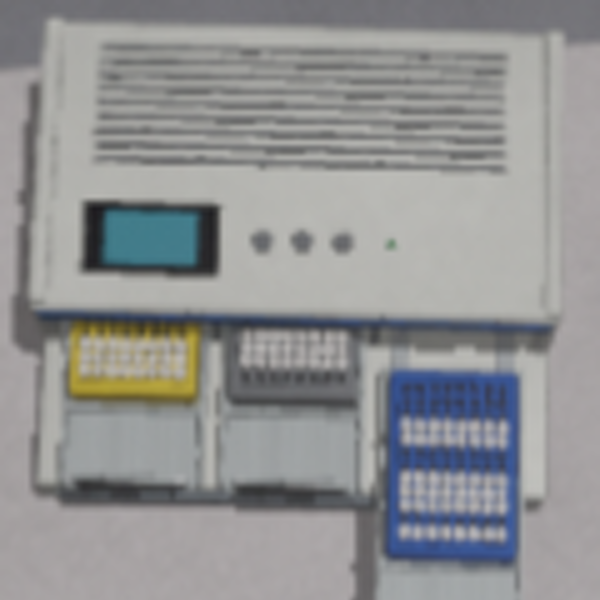

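View pics/cs.png

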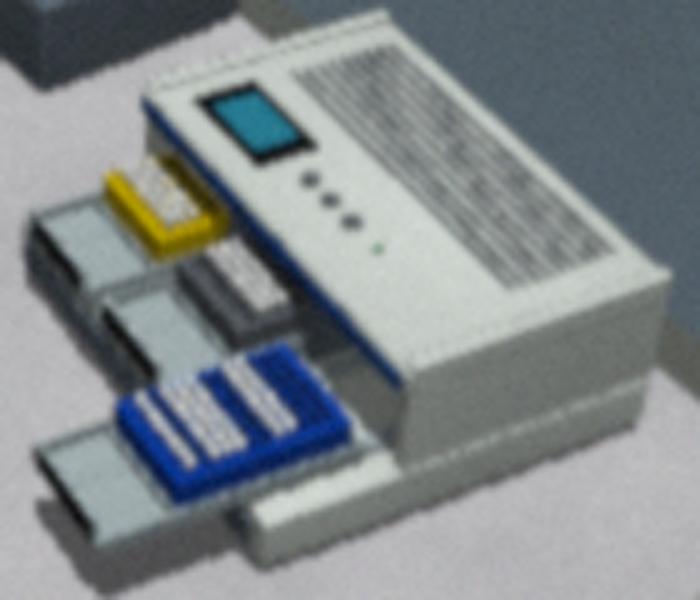

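Both crops agree. The hood corners in the top crop are (35,312), (556,325), (48,25) and (560,37). The blue lip's facing is visible at lower left in the side crop, from (38,455) to (95,535).

Run:
```python
from h import *
t=load("top0");s=load("side0")
T=lambda u,v,z:onz(t,195+u/5,75+v/5,z)
S=lambda u,v,z:onz(s,245+u/5,115+v/5,z)
M=np.array([[-4,173],[-4,-173],[200,173],[200,-173]])/1e3
def fit(W):
    W=W[:,:2];a=M-M.mean(0);b=W-W.mean(0);th=np.arctan2((a[:,0]*b[:,1]-a[:,1]*b[:,0]).sum(),(a*b).sum())
    R=np.array([[np.cos(th),-np.sin(th)],[np.sin(th),np.cos(th)]]);o=W.mean(0)-R@M.mean(0)
    print("th",th.round(4),"o",o.round(4),"res mm",((W-o-M@R.T)*1e3).round(1).tolist());return th,o,R
f1=fit(np.array([T(36,308,.136),T(558,322,.136),T(50,23,.136),T(562,36,.136)]))
f2=fit(np.array([S(145,97,.136),S(405,375,.136),S(388,12,.136),S(668,275,.136)]))
th=(f1[0]+f2[0])/2;o=(f1[1]+f2[1])/2;R=np.array([[np.cos(th),-np.sin(th)],[np.sin(th),np.cos(th)]])
print("use",th,o)
c=lambda P:(R.T@(P[:2]-o)*1e3).round(1)
# lips, top edge z=.078 (lip) facing top z=.075
print("blue facing side", c(S(38,455,.075)),c(S(95,535,.062)),c(S(38,450,.078)))
print("blue lip top", c(onz(t,423*.64,318*.64,.078)),c(onz(t,466*.64,319*.64,.078)))
print("yel facing side",c(S(35,215,.075)),c(S(78,285,.075)),"grey",c(S(107,305,.075)),c(S(155,378,.075)))
print("yel lip top",c(T(62,487,.078)),c(T(197,492,.078)),"grey",c(T(218,490,.078)),c(T(358,492,.078)))
# rack fronts, top z 60..+35 =.095
print("yel rack front",c(T(70,398,.095)),c(T(197,402,.095)),"blue",c(T(385,553,.095)),c(T(517,556,.095)))
# blue mask
for n,im,b in(("top",t,T),):
    h=cv2.cvtColor(im["frame"],cv2.COLOR_RGB2HSV);m=cv2.inRange(h,(105,120,60),(130,255,255));m[:140]=0;m[:,:250]=0;m[:,330:]=0;m[200:]=0
    ys,xs=np.nonzero(m);r=cv2.minAreaRect(np.c_[xs,ys].astype(np.float32));p=cv2.boxPoints(r)
    print([c(onz(im,*q,.095)).tolist() for q in p])
```

```text
th -0.0756 o [0.7264 0.0029] res mm [[1.2, -4.5], [1.8, 4.3], [-1.7, -1.8], [-1.4, 2.1]]
th -0.0714 o [0.7341 0.0036] res mm [[-2.5, -11.2], [-1.4, 5.0], [5.5, -0.5], [-1.6, 6.7]]
use -0.07351768027968375 [0.73023154 0.00324769]
blue facing side [-204.9  -70. ] [-199.8 -137. ] [-204.2  -68.7]
blue lip top [-209.1  -59.2] [-208.9 -148.8]
yel facing side [-97.2 147.9] [-105.8   65.8] grey [-98.2  38.2] [-105.   -40.8]
yel lip top [-110.2  152.1] [-111.3   62.6] grey [-109.6   48.8] [-108.6  -43.5]
yel rack front [-53.9 147.8] [-54.6  63.9] blue [-153.1  -61.7] [-152.8 -147.3]
[[-32.8, -62.7], [-30.6, -141.9], [-152.3, -142.8], [-154.4, -65.0]]
```

Request:
{"op": "apply_moves", "data": {
  "commands": [0,0,-1,0,0,-0.878,0,0,-1,0,0,-0.878,0,0,-1,0,0,-0.878,0,0,0,0,0,0,0,0,0,0,0,0],
  "jaw": -1,
  "newtons": 30
}}

```text
clock: 0.6
position: [0.2598, 0.513, 0.2818]
ee_rot: [-0.0, 0.733, 0.68, 0.0]
contact_force: [0.4, -0.2, -0.4]
width: 0.0119
```

```bash
cat >> h.py <<'E'
from scipy.spatial.transform import Rotation as Ro
TH=-0.0735;O=np.array([.7302,.0032])
def cool():
    s=manip.get_state();w,x,y,z=s["ee_rot"];A=Ro.from_quat([x,y,z,w]).as_matrix()
    c,n=np.cos(TH),np.sin(TH);R=np.array([[c,-n],[n,c]]);p=R.T@(np.array(s["position"])[:2]-O)
    f=R.T@np.array(s["contact_force"])[:2]
    print("t",round(s["clock"],2),"cooler xy mm",(p*1e3).round(1),"z",round(s["position"][2]*1e3,1),"F",f.round(2),round(s["contact_force"][2],2),"w",round(s["width"],4))
    print("tool y in cooler",(R.T@A[:2,1]).round(4),"tool z",A[:,2].round(4));return s
E
python3 - <<'E'
from h import *
s=cool();print(s["position"],s["qpos"])
t=load("top0");print(onz(t,195*.64,390*.64,.15))
E
```

```text
t 0.6 cooler xy mm [-506.5  473.9] z 281.8 F [ 0.41 -0.12] -0.4 w 0.0119
tool y in cooler [ 1.     -0.0012] tool z [ 4.e-04  5.e-04 -1.e+00]
[0.25983768 0.5129873  0.28183297] [ 9.80997269e-01  2.40180872e-01  1.33558411e+00 -4.51915518e-05
  1.56520195e+00 -5.15064849e-01]
[0.38177559 0.41650427 0.15      ]
```

Request:
{"op": "apply_moves", "data": {
  "commands": [-0.968,0.41,0,0,0,0,-0.968,0.41,0,0,0,0,-0.968,0.41,0,0,0,0,-0.968,0.41,0,0,0,0,-0.968,0.41,0,0,0,0,-0.968,0.41,0,0,0,0,-0.968,0.41,0,0,0,0,-0.968,0.41,0,0,0,0,-0.968,0.41,0,0,0,0,-0.968,0.41,0,0,0,0,-0.968,0.41,0,0,0,0,-0.968,0.41,0,0,0,0,-0.968,0.41,0,0,0,0,-0.968,0.41,0,0,0,0,-0.968,0.41,0,0,0,0,-0.968,0.41,0,0,0,0,-0.968,0.41,0,0,0,0,-0.968,0.41,0,0,0,0,-0.968,0.41,0,0,0,0,-0.968,0.41,0,0,0,0]
}}

```text
clock: 2.6
position: [0.4616, -0.0853, 0.2798]
ee_rot: [-0.002, 0.733, 0.68, -0.001]
contact_force: [0.1, 0.3, -0.3]
width: -0.0004
```

Run:
```python
from h import *
cool()
```

```text
t 2.6 cooler xy mm [-261.4 -108. ] z 279.8 F [0.12 0.29] -0.27 w -0.0004
tool y in cooler [ 1.     -0.0015] tool z [-0.0033  0.0015 -1.    ]
```

Request:
{"op": "apply_moves", "data": {
  "commands": [0,0,1,0,0,0,0,0,1,0,0,0,0,0,1,0,0,0,0,0,1,0,0,0,0,0,1,0,0,0,0,0,1,0,0,0,0,0,1,0,0,0,0,0,0.1,0,0,0,0,0,0,0,0,0,0,0,0,0,0,0]
}}

```text
clock: 3.6
position: [0.4631, -0.0846, 0.0695]
ee_rot: [0.001, 0.733, 0.68, 0.0]
contact_force: [-0.1, -0.3, 0.4]
width: 0.0003
```

Run:
```python
from h import *
cool()
t=snap("top","t1");s=snap("side","s1")
a=cv2.imread("pics/t1.png")[100:240,225:345]; a=cv2.resize(a,(514,600),interpolation=cv2.INTER_CUBIC)
cv2.imwrite("pics/t1c.png",a)
b=cv2.imread("pics/s1.png")[140:250,215:345]; cv2.imwrite("pics/s1c.png",cv2.resize(b,(709,600),interpolation=cv2.INTER_CUBIC))
```

```text
t 3.6 cooler xy mm [-259.9 -107.1] z 69.5 F [-0.06 -0.32] 0.42 w 0.0003
tool y in cooler [ 1.e+00 -4.e-04] tool z [ 1.4e-03 -4.0e-04 -1.0e+00]
```

View pics/s1c.png

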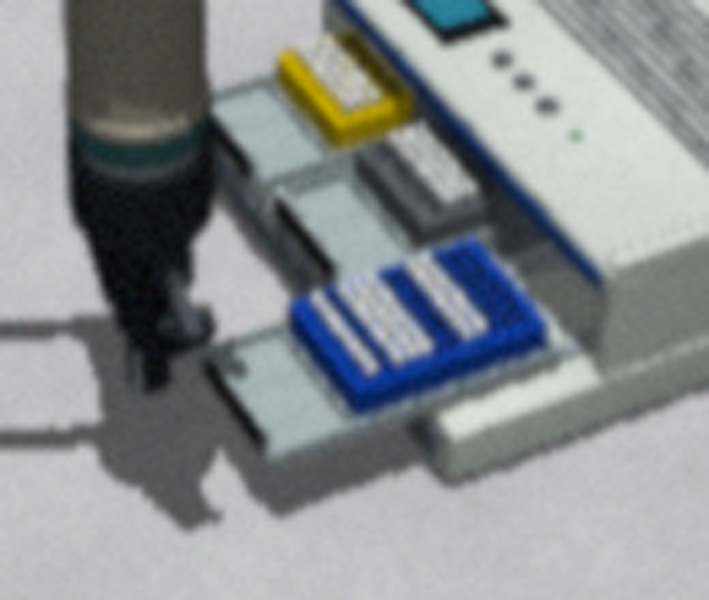

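The fingertips (~(150,385)) stand in front of the blue facing (~(235,400)) and level with it. I'll approach and push slowly.

Request:
{"op": "apply_moves", "data": {
  "commands": [0,0.3,0.08,0,0,0,0,0.3,0,0,0,0,0,0.3,0,0,0,0,0,0.2,0,0,0,0,0,0.2,0,0,0,0,0,0.2,0,0,0,0,0,0.2,0,0,0,0,0,0,0,0,0,0]
}}

```text
clock: 4.5
position: [0.5143, -0.0883, 0.0663]
ee_rot: [0.0, 0.733, 0.681, 0.0]
contact_force: [-0.1, -0.4, -0.4]
width: 0.0
```

Run:
```python
from h import *
cool()
```

```text
t 4.5 cooler xy mm [-208.6 -107.1] z 66.3 F [-0.1  -0.45] -0.38 w 0.0
tool y in cooler [ 1.e+00 -1.e-04] tool z [ 8.e-04 -1.e-04 -1.e+00]
```

Request:
{"op": "apply_moves", "data": {
  "commands": [0,0.2,0,0,0,0,0,0.2,0,0,0,0,0,0.2,0,0,0,0]
}}

```text
clock: 4.8
position: [0.5317, -0.0895, 0.0664]
ee_rot: [0.0, 0.733, 0.681, 0.0]
contact_force: [0.3, -1.3, -0.1]
width: 0.0002
```

Run:
```python
from h import *
cool()
```

```text
t 4.8 cooler xy mm [-191.1 -107. ] z 66.4 F [ 0.4  -1.27] -0.07 w 0.0002
tool y in cooler [ 1.e+00 -2.e-04] tool z [ 3.e-04  0.e+00 -1.e+00]
```

Run:
```python
from h import *
cool()
t=snap("top","t2");s=snap("side","s2")
a=cv2.imread("pics/t2.png")[120:220,235:335]; a=cv2.resize(a,(400,400),interpolation=cv2.INTER_CUBIC)
b=cv2.imread("pics/s2.png")[150:250,235:335]; b=cv2.resize(b,(400,400),interpolation=cv2.INTER_CUBIC)
cv2.imwrite("pics/c2.png",np.hstack([a,b]))
```

```text
t 4.8 cooler xy mm [-191.1 -107. ] z 66.4 F [ 0.4  -1.27] -0.07 w 0.0002
tool y in cooler [ 1.e+00 -2.e-04] tool z [ 3.e-04  0.e+00 -1.e+00]
```

View pics/c2.png

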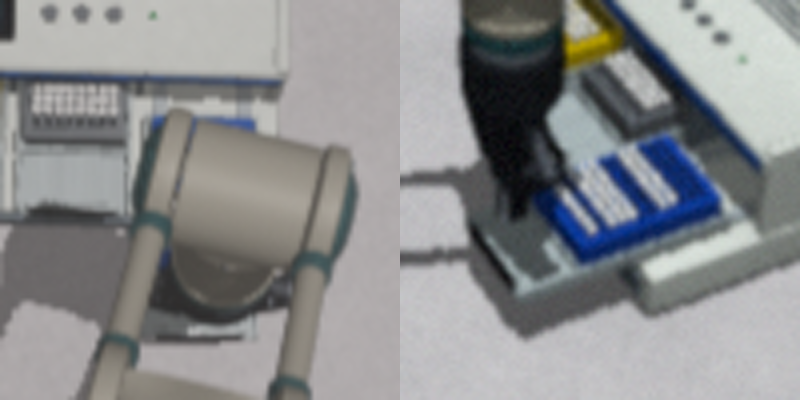

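Run:
```python
from h import *
s1=load("s1");s2=load("s2")
p1=[.4631,-.0846,.0695];p2=[.5317,-.0895,.0664]
for z in(0,.015,.03): print(proj(s1,np.add(p1,[0,0,z])),proj(s2,np.add(p2,[0,0,z])))
for nm,im,(u0,v0,u1,v1) in(("s1",s1,(215,140,345,250)),("s2",s2,(235,150,335,250))):
    g=cv2.cvtColor(im["frame"],cv2.COLOR_RGB2GRAY)
    print(nm);print(g[195:216,232:272:1] if nm=="s1" else g[190:226,250:282:1])
```

```text
(np.float64(242.04761291778823), np.float64(220.58787549658942)) (np.float64(261.95218521943895), np.float64(213.9391861739372))
(np.float64(241.91691931925374), np.float64(217.13949342064583)) (np.float64(261.9623879402754), np.float64(210.50162793775783))
(np.float64(241.78444823366388), np.float64(213.6416113927429)) (np.float64(261.9726370616729), np.float64(207.0157291945905))
s1
[[191 176 115  65  27   9  13  11   8  11  12   7   6  15  45  68  85 106
  146 156 157 165 189 195 194 194 198 195 196 197 196 199 199 194 190 166
  110  77  69  82]
 [185 175 145  94  39  13  10  15  13  15  14   9  11  19  41  61  81  89
  100 105 105 130 179 196 195 194 197 195 196 197 200 199 197 197 187 149
   91  64  59  67]
 [153 150 134  91  43  21  16  17  18  17  11  13  14  25  32  53  73  81
   83  78  70  99 163 190 197 195 194 194 194 194 195 197 197 196 182 141
   74  51  61  56]
 [104 107  99  80  43  15  12  12  13  11  17  13  29  39  44  46  69  82
   83  69  55  71 143 181 196 192 197 197 197 196 194 194 191 186 169 127
   66  42  54  54]
 [ 83  86  85  79  51  23  10  15  16  12   
[... 2290 characters left out ...]
78]
 [176 121  87  85  83  86  84  82  82  85  82  84  82  88  88  86  88  83
   85  88  88  90  82  63  39  28  71 128 168 179 177 182 177 181 178 178
  177 180 178 178]
 [179 127  91  79  83  87  89  86  86  84  88  85  86  82  87  88  88  86
   85  84  88  87  88  81  59  32  33  85 149 170 178 176 180 177 177 178
  178 180 175 175]
 [182 140  97  87  85  84  83  88  86  82  85  85  86  87  86  85  87  83
   86  84  84  85  85  87  77  45  25  46  99 149 174 176 179 179 180 177
  179 177 175 178]]
s2
[[189 188 178 ... 170 181 174]
 [175 158 149 ... 159 184 170]
 [137 115 105 ... 140 176 180]
 ...
 [197 196 193 ...  84  83  80]
 [197 196 193 ...  85  81  85]
 [194 193 196 ...  82  83  85]]
```

Run:
```python
from h import *
t=load("top0");s=load("side0");p=np.array([.2595,.5125,.1909])
xd=np.array([.4518,.892,0])
for o in(-.05,0,.05):
  for z in(0,.013,.04): print(o,z,np.round(proj(t,p+o*xd+[0,0,z]),1),np.round(proj(s,p+o*xd+[0,0,z]),1))
a=cv2.imread("pics/top0.png")[265:325,50:130]; a=cv2.resize(a,None,fx=5,fy=5,interpolation=cv2.INTER_CUBIC)
b=cv2.imread("pics/side0.png")[50:125,70:130]; b=cv2.resize(b,None,fx=5,fy=5,interpolation=cv2.INTER_CUBIC)
b=b[:375];a=cv2.copyMakeBorder(a,0,75,0,0,cv2.BORDER_CONSTANT)
d=cv2.imread("pics/s2.png")[160:235,235:315];print(a.shape,b.shape)
# second-row: s2 tip zoom replaces
cv2.imwrite("pics/c3.png",np.hstack([a,b]))
```

```text
-0.05 0 [103.9 298.3] [105.8 123.6]
-0.05 0.013 [102.4 298.4] [105.  120.4]
-0.05 0.04 [ 99.2 298.7] [103.3 113.9]
0 0 [ 89.3 291. ] [108.  115.7]
0 0.013 [ 87.7 291. ] [107.3 112.6]
0 0.04 [ 84.2 291.1] [105.7 106.1]
0.05 0 [ 74.9 283.7] [110.2 108.1]
0.05 0.013 [ 73.2 283.6] [109.5 105.1]
0.05 0.04 [ 69.5 283.6] [107.9  98.7]
(375, 400, 3) (375, 300, 3)
```

View pics/c3.png

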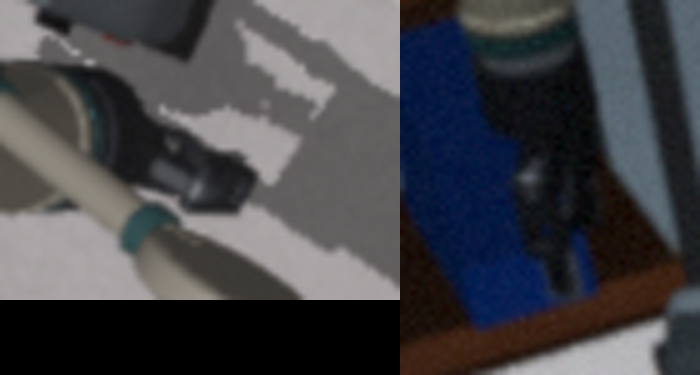

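The fingers passed over the lip without moving the tray, and the visible tips sit about 10 px higher than the reported TCP projects. I'll check the cameras' height scale before trusting either one.

Run:
```python
from h import *
from rig import manip
print(manip.hold_point_z,[a for a in dir(manip) if a[0]!="_"])
s=load("side0");t=load("top0")
c,n=np.cos(TH),np.sin(TH);R=np.array([[c,-n],[n,c]])
W=lambda x,y,z:np.r_[R@np.array([x,y])+O,z]
cs=lambda P:tuple(np.round((np.array(proj(s,P))-[245,115])*5))
print("hood FR top",cs(W(-.004,-.173,.136)),"BR top",cs(W(.2,-.173,.136)),"BR bottom",cs(W(.2,-.173,0)),"plinth FR top",cs(W(-.105,-.173,.05)),"plinth FR bottom",cs(W(-.105,-.173,0)))
# robot base check: base circle centre on bench
print("base side",np.array(proj(s,[0,0,0]))/.64,"top",np.array(proj(t,[0,0,0]))/.64)
# wash bottle top
```

```text
0.0187 ['MotionError', 'get_image', 'get_state', 'hold_point_z', 'sign_off']
hood FR top (np.float64(407.0), np.float64(382.0)) BR top (np.float64(673.0), np.float64(283.0)) BR bottom (np.float64(639.0), np.float64(436.0)) plinth FR top (np.float64(257.0), np.float64(535.0)) plinth FR bottom (np.float64(253.0), np.float64(590.0))
base side [144.085484   435.03818998] top [415.35434984 569.34614344]
```

Request:
{"op": "apply_moves", "data": {
  "commands": [0,0,-0.4,0,0,0,0,-0.8,0,0,0,0,0,-0.8,0,0,0,0,0,-0.7,0,0,0,0,0,0,0.8,0,0,0,0,0,0.7,0,0,0,0,0,0,0,0,0,0,0,0,0,0,0]
}}

```text
clock: 5.7
position: [0.4626, -0.0844, 0.034]
ee_rot: [0.0, 0.733, 0.681, 0.0]
contact_force: [0.5, -0.7, 0.5]
width: -0.0001
```

Run:
```python
from h import *
st=cool()
s=snap("side","s3");print(proj(s,st["position"]))
b=cv2.imread("pics/s3.png")[160:250,215:305]; b=cv2.resize(b,(600,600),interpolation=cv2.INTER_CUBIC)
cv2.imwrite("pics/s3c.png",b)
```

```text
t 5.7 cooler xy mm [-260.5 -107. ] z 34.0 F [ 0.58 -0.63] 0.52 w -0.0001
tool y in cooler [ 1.e+00 -2.e-04] tool z [ 2.e-04  0.e+00 -1.e+00]
(np.float64(242.1759290371004), np.float64(228.58882588210201))
```

View pics/s3c.png

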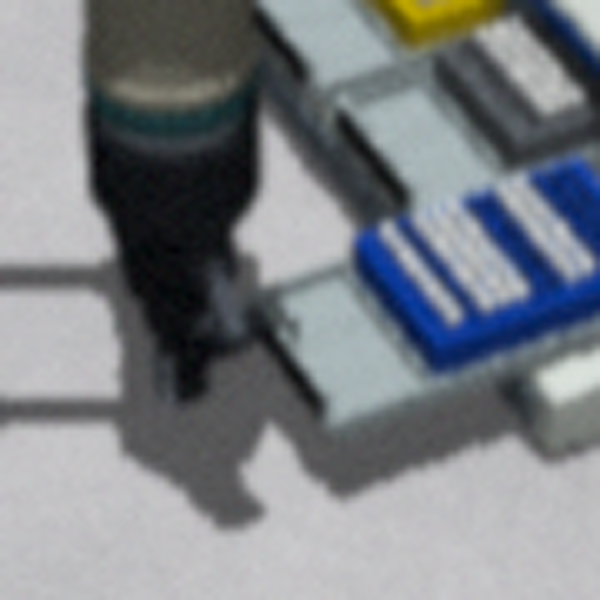

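The tip is at about (185,400) in this crop, or px (243,220), while the reported TCP projects to row 228.6. So the true tip is about 33 mm above the reported TCP, at z ≈ 67 mm, which is level with the lip. I'll approach again.

Request:
{"op": "apply_moves", "data": {
  "commands": [0,0.4,0,0,0,0,0,0.3,0,0,0,0,0,0.3,0,0,0,0,0,0.2,0,0,0,0,0,0.2,0,0,0,0,0,0.2,0,0,0,0,0,0.2,0,0,0,0]
}}

```text
clock: 6.45
position: [0.5154, -0.0882, 0.0331]
ee_rot: [-0.001, 0.733, 0.681, -0.001]
contact_force: [-3.4, 0.0, 2.6]
width: -0.0002
```

Run:
```python
from h import *
cool()
```

```text
t 6.45 cooler xy mm [-207.5 -106.9] z 33.1 F [-3.34 -0.24] 2.57 w -0.0002
tool y in cooler [1.e+00 1.e-04] tool z [-2.5e-03  3.0e-04 -1.0e+00]
```

Request:
{"op": "apply_moves", "data": {
  "commands": [0,0.2,0,0,0,0,0,0.2,0,0,0,0,0,0.2,0,0,0,0,0,0.2,0,0,0,0,0,0.2,0,0,0,0,0,0.2,0,0,0,0,0,0.2,0,0,0,0,0,0.2,0,0,0,0,0,0.2,0,0,0,0,0,0.2,0,0,0,0,0,0.2,0,0,0,0]
}}

```text
clock: 7.55
position: [0.5825, -0.0933, 0.0333]
ee_rot: [0.0, 0.733, 0.681, -0.0]
contact_force: [-2.6, -0.9, 0.2]
width: 0.0
```

Run:
```python
from h import *
cool()
```

```text
t 7.55 cooler xy mm [-140.2 -107.1] z 33.3 F [-2.56 -1.08] 0.16 w 0.0
tool y in cooler [ 1.e+00 -2.e-04] tool z [-0. -0. -1.]
```

Still sliding at about 3 N. I'll continue more slowly until the force rises at the stop.

Request:
{"op": "apply_moves", "data": {
  "commands": [0,0.12,0,0,0,0,0,0.12,0,0,0,0,0,0.12,0,0,0,0,0,0.1,0,0,0,0,0,0.1,0,0,0,0]
}}

```text
clock: 8.05
position: [0.599, -0.0945, 0.0333]
ee_rot: [-0.0, 0.733, 0.681, -0.0]
contact_force: [-2.9, -1.8, 0.7]
width: -0.0
```

Request:
{"op": "apply_moves", "data": {
  "commands": [0,0.07,0,0,0,0,0,0.07,0,0,0,0]
}}

```text
clock: 8.25
position: [0.6031, -0.0948, 0.0333]
ee_rot: [0.0, 0.733, 0.681, 0.0]
contact_force: [-1.5, -0.6, 0.7]
width: 0.0003
```

Request:
{"op": "apply_moves", "data": {
  "commands": [0,0.07,0,0,0,0,0,0,0,0,0,0]
}}

```text
clock: 8.45
position: [0.6057, -0.0949, 0.0334]
ee_rot: [0.0, 0.733, 0.681, 0.0]
contact_force: [-2.4, 0.0, 0.5]
width: 0.0001
```

Request:
{"op": "apply_moves", "data": {
  "commands": [0,0.1,0,0,0,0,0,0,0,0,0,0]
}}

```text
clock: 8.65
position: [0.608, -0.0951, 0.0333]
ee_rot: [-0.0, 0.733, 0.681, -0.0]
contact_force: [-3.2, -1.3, 1.1]
width: -0.0001
```

Request:
{"op": "apply_moves", "data": {
  "commands": [0,0.1,0,0,0,0,0,0,0,0,0,0]
}}

```text
clock: 8.85
position: [0.608, -0.0951, 0.0332]
ee_rot: [-0.002, 0.733, 0.681, -0.002]
contact_force: [-8.6, -1.0, 5.1]
width: 0.0001
```

Request:
{"op": "apply_moves", "data": {
  "commands": [0,0.1,0,0,0,0,0,0,0,0,0,0]
}}

```text
clock: 9.05
position: [0.608, -0.0951, 0.0331]
ee_rot: [-0.004, 0.732, 0.681, -0.004]
contact_force: [-13.2, -1.2, 8.4]
width: 0.0001
```

The stop is felt: the force rises to 13 N with no further travel. Now I'll back off, rise and cross to the yellow lane.

Request:
{"op": "apply_moves", "data": {
  "commands": [0,-0.3,0,0,0,0,0,-0.5,0,0,0,0,0,-0.6,0,0,0,0,0,0,-1,0,0,0,0,0,-1,0,0,0,0,0,-1,0,0,0,0,0,-1,0,0,0,1,0.3,0,0,0,0,1,0.3,0,0,0,0,1,0.3,0,0,0,0,1,0.3,0,0,0,0,1,0.3,0,0,0,0,1,0.3,0,0,0,0,1,0.3,0,0,0,0,0.1,0,0,0,0,0,0,0,0,0,0,0,0,0,0,0,0,0]
}}

```text
clock: 10.75
position: [0.6508, 0.1148, 0.1533]
ee_rot: [0.0, 0.733, 0.681, 0.0]
contact_force: [-0.5, 0.5, -0.1]
width: 0.0002
```

Run:
```python
from h import *
cool()
t=snap("top","t4");s=snap("side","s4")
a=cv2.imread("pics/t4.png")[95:195,190:310]; a=cv2.resize(a,(480,400),interpolation=cv2.INTER_CUBIC)
b=cv2.imread("pics/s4.png")[130:230,245:325]; b=cv2.resize(b,(320,400),interpolation=cv2.INTER_CUBIC)
cv2.imwrite("pics/c4.png",np.hstack([a,b]))
```

```text
t 10.75 cooler xy mm [-87.4 105.5] z 153.3 F [-0.54  0.5 ] -0.1 w 0.0002
tool y in cooler [ 1.e+00 -4.e-04] tool z [ 7.e-04 -2.e-04 -1.e+00]
```

View pics/c4.png

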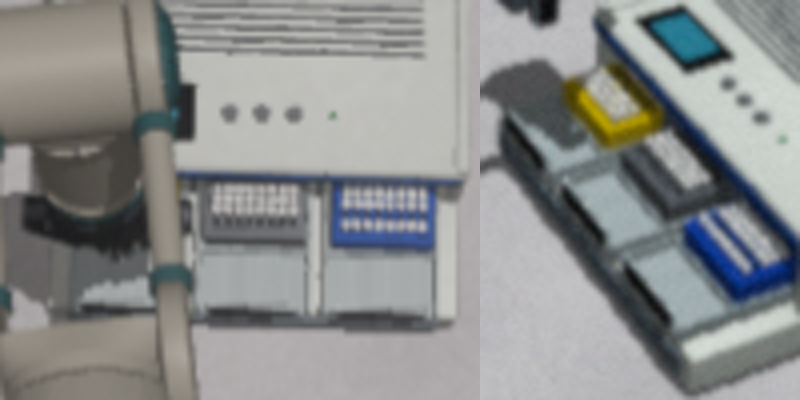

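The blue tray is flush with the grey one: their lips line up at about row 320 in the top crop. I'll move above the yellow finger well and descend to just above the lip.

Request:
{"op": "apply_moves", "data": {
  "commands": [0.05,0.3,0,0,0,0,0,0,0.9,0,0,0,0,0,0.9,0,0,0,0,0,0.9,0,0,0,0,0,0.3,0,0,0,0,0,0,0,0,0,0,0,0,0,0,0]
}}

```text
clock: 11.55
position: [0.661, 0.116, 0.0644]
ee_rot: [0.001, 0.733, 0.68, 0.001]
contact_force: [1.2, 1.0, 0.3]
width: -0.0
```

Run:
```python
from h import *
st=cool()
s=snap("side","s5");print((np.array(proj(s,st["position"]))-[235,100])*6)
b=cv2.imread("pics/s5.png")[100:200,235:335]; b=cv2.resize(b,(600,600),interpolation=cv2.INTER_CUBIC)
cv2.imwrite("pics/s5c.png",b)
```

```text
t 11.55 cooler xy mm [-77.2 107.4] z 64.4 F [1.11 1.1 ] 0.28 w -0.0
tool y in cooler [ 1.e+00 -6.e-04] tool z [ 2.2e-03  2.0e-04 -1.0e+00]
[164.15786292 390.77468209]
```

View pics/s5c.png

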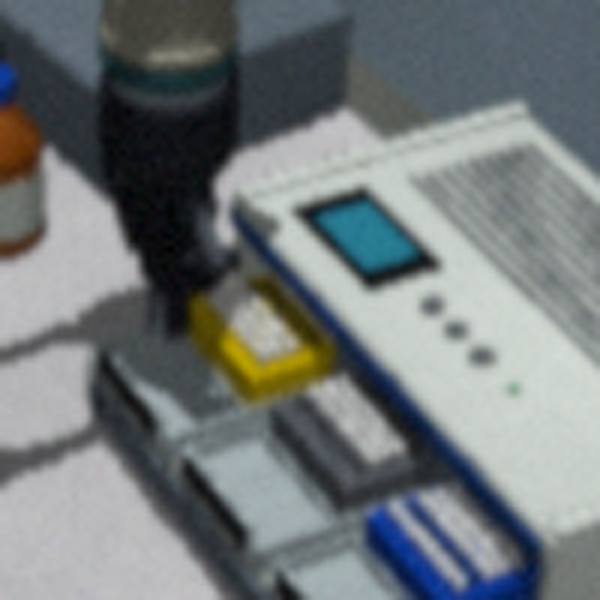

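The tip (~(170,335)) hangs over the finger well, about 25 mm in front of the yellow rack's front, at true z ≈ 97 mm. I'll descend slowly and watch the force.

Request:
{"op": "apply_moves", "data": {
  "commands": [0,0,0.3,0,0,0,0,0,0.3,0,0,0,0,0,0,0,0,0]
}}

```text
clock: 11.9
position: [0.6585, 0.1161, 0.0439]
ee_rot: [-0.001, 0.733, 0.681, -0.001]
contact_force: [-0.7, -0.4, -0.4]
width: -0.0003
```

Request:
{"op": "apply_moves", "data": {
  "commands": [0,0,0.2,0,0,0,0,0,0,0,0,0]
}}

```text
clock: 12.1
position: [0.6592, 0.1162, 0.0384]
ee_rot: [-0.0, 0.733, 0.681, -0.001]
contact_force: [-0.9, -0.6, -0.0]
width: 0.0
```

Request:
{"op": "apply_moves", "data": {
  "commands": [0,0,0.1,0,0,0,0,0,0,0,0,0]
}}

```text
clock: 12.3
position: [0.6596, 0.1162, 0.036]
ee_rot: [-0.0, 0.733, 0.681, -0.0]
contact_force: [-0.2, -0.2, 0.7]
width: -0.0001
```

Request:
{"op": "apply_moves", "data": {
  "commands": [0,0,0.1,0,0,0,0,0,0,0,0,0]
}}

```text
clock: 12.5
position: [0.6596, 0.1162, 0.033]
ee_rot: [-0.0, 0.733, 0.681, -0.0]
contact_force: [-0.3, -1.1, -0.2]
width: -0.0002
```

Request:
{"op": "apply_moves", "data": {
  "commands": [0,0,0.1,0,0,0,0,0,0,0,0,0]
}}

```text
clock: 12.7
position: [0.6595, 0.1161, 0.0299]
ee_rot: [-0.0, 0.733, 0.681, -0.0]
contact_force: [-0.1, -0.5, -0.7]
width: 0.0001
```

Request:
{"op": "apply_moves", "data": {
  "commands": [0,0,0.07,0,0,0,0,0,0,0,0,0]
}}

```text
clock: 12.9
position: [0.6596, 0.1162, 0.0279]
ee_rot: [-0.0, 0.733, 0.681, -0.0]
contact_force: [0.2, -0.1, -0.4]
width: -0.0001
```

Request:
{"op": "apply_moves", "data": {
  "commands": [0,0,0.07,0,0,0,0,0,0,0,0,0]
}}

```text
clock: 13.1
position: [0.6596, 0.1162, 0.0258]
ee_rot: [-0.0, 0.733, 0.681, -0.0]
contact_force: [0.3, -0.0, 0.1]
width: -0.0002
```

Request:
{"op": "apply_moves", "data": {
  "commands": [0,-0.15,0,0,0,0,0,-0.15,0,0,0,0,0,-0.15,0,0,0,0]
}}

```text
clock: 13.4
position: [0.6472, 0.1171, 0.0263]
ee_rot: [0.001, 0.733, 0.681, 0.001]
contact_force: [2.8, -1.0, -2.8]
width: -0.0001
```

Request:
{"op": "apply_moves", "data": {
  "commands": [0,-0.1,0,0,0,0,0,-0.1,0,0,0,0]
}}

```text
clock: 13.6
position: [0.6407, 0.1176, 0.0263]
ee_rot: [0.0, 0.733, 0.681, 0.001]
contact_force: [3.1, -0.5, -1.7]
width: 0.0004
```

The lip is hooked, with about 3 N of drag. I'll draw it smoothly.

Request:
{"op": "apply_moves", "data": {
  "commands": [0,-0.15,0,0,0,0,0,-0.2,0,0,0,0,0,-0.2,0,0,0,0,0,-0.2,0,0,0,0,0,-0.2,0,0,0,0,0,-0.2,0,0,0,0,0,-0.2,0,0,0,0,0,-0.2,0,0,0,0,0,-0.2,0,0,0,0,0,-0.2,0,0,0,0,0,-0.2,0,0,0,0,0,-0.2,0,0,0,0,0,-0.2,0,0,0,0,0,-0.2,0,0,0,0,0,-0.2,0,0,0,0,0,-0.2,0,0,0,0]
}}

```text
clock: 15.2
position: [0.5457, 0.1248, 0.0262]
ee_rot: [-0.0, 0.733, 0.681, 0.0]
contact_force: [3.0, 2.0, 0.3]
width: -0.0001
```

Request:
{"op": "apply_moves", "data": {
  "commands": [0,-0.13,0,0,0,0,0,-0.13,0,0,0,0,0,-0.1,0,0,0,0]
}}

```text
clock: 15.5
position: [0.5351, 0.1254, 0.0262]
ee_rot: [-0.0, 0.733, 0.681, 0.0]
contact_force: [2.7, 2.5, -0.1]
width: 0.0002
```

Request:
{"op": "apply_moves", "data": {
  "commands": [0,-0.1,0,0,0,0,0,-0.1,0,0,0,0,0,0,0,0,0,0]
}}

```text
clock: 15.8
position: [0.5284, 0.1256, 0.026]
ee_rot: [-0.0, 0.733, 0.681, -0.001]
contact_force: [0.5, 0.2, 0.3]
width: 0.0004
```

Request:
{"op": "apply_moves", "data": {
  "commands": [0,-0.1,0,0,0,0,0,-0.1,0,0,0,0]
}}

```text
clock: 16.0
position: [0.5234, 0.1259, 0.026]
ee_rot: [0.0, 0.733, 0.681, -0.0]
contact_force: [3.8, 0.9, -0.1]
width: -0.0
```

Request:
{"op": "apply_moves", "data": {
  "commands": [0,-0.1,0,0,0,0,0,0,0,0,0,0]
}}

```text
clock: 16.2
position: [0.5215, 0.1261, 0.0261]
ee_rot: [0.001, 0.733, 0.681, 0.001]
contact_force: [4.9, -0.8, -3.2]
width: 0.0002
```

Request:
{"op": "apply_moves", "data": {
  "commands": [0,-0.1,0,0,0,0,0,0,0,0,0,0]
}}

```text
clock: 16.4
position: [0.5218, 0.1261, 0.0263]
ee_rot: [0.003, 0.732, 0.681, 0.003]
contact_force: [10.8, -1.1, -7.0]
width: 0.0
```

The stop is felt at 10.8 N. I'll release it by moving the finger back into the free well, then rise and move clear.

Request:
{"op": "apply_moves", "data": {
  "commands": [0,0.2,0,0,0,0,0,0.25,0,0,0,0,0,0,0,0,0,0,0,0,-0.6,0,0,0,0,0,-1,0,0,0,0,0,-1,0,0,0,0,0,-1,0,0,0,0,0,-1,0,0,0,0,-1,-0.3,0,0,0,0,-1,0,0,0,0,0,-1,0,0,0,0,0,-1,0,0,0,0,-1,-1,0,0,0,0,-1,-1,0,0,0,0,-1,0,0,0,0,0,-1,0,0,0,0,0,-1,0,0,0,0,0,0,0,0,0,0,0]
}}

```text
clock: 18.2
position: [0.3391, -0.0131, 0.173]
ee_rot: [0.0, 0.734, 0.679, -0.001]
contact_force: [-1.0, -0.5, 0.6]
width: 0.0001
```

Run:
```python
from h import *
cool()
t=snap("top","t6");s=snap("side","s6")
k=lambda u,v,x,y:None
c,n=np.cos(TH),np.sin(TH);R=np.array([[c,-n],[n,c]])
a=cv2.imread("pics/t6.png")[95:215,195:315]; a=cv2.resize(a,(400,400),interpolation=cv2.INTER_CUBIC)
b=cv2.imread("pics/s6.png")[115:215,235:335]; b=cv2.resize(b,(400,400),interpolation=cv2.INTER_CUBIC)
cv2.imwrite("pics/c6.png",np.hstack([a,b]))
h=cv2.cvtColor(t["frame"],cv2.COLOR_RGB2HSV)
for nm,lo,hi in(("yellow",(22,130,90),(34,255,255)),("blue",(105,150,60),(130,255,255))):
    m=cv2.inRange(h,lo,hi);m[:135]=0;m[215:]=0;m[:,:195]=0;m[:,315:]=0
    ys,xs=np.nonzero(m);p=cv2.boxPoints(cv2.minAreaRect(np.c_[xs,ys].astype(np.float32)))
    print(nm,[(R.T@(onz(t,*q,.095)[:2]-O)*1e3).round(0).tolist() for q in p])
```

```text
t 18.2 cooler xy mm [-388.8  -45. ] z 173.0 F [-0.99 -0.62] 0.61 w 0.0001
tool y in cooler [ 1.     -0.0047] tool z [-0.0013 -0.0013 -1.    ]
yellow [[-178.0, 149.0], [-53.0, 150.0], [-55.0, 67.0], [-180.0, 67.0]]
blue [[-37.0, -50.0], [-8.0, -65.0], [-47.0, -133.0], [-75.0, -117.0]]
```

View pics/c6.png

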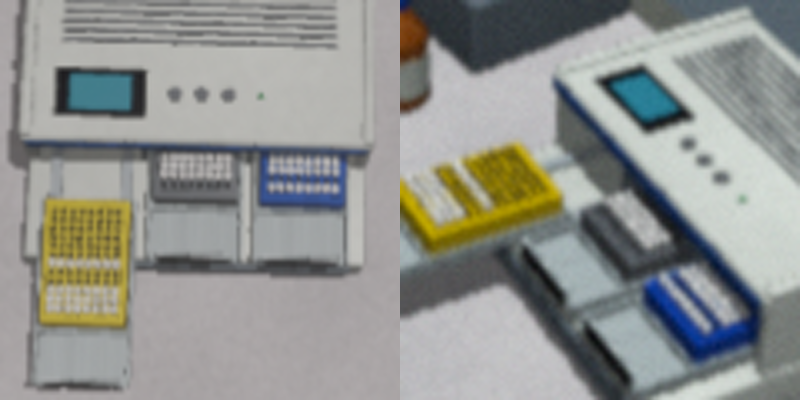

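Yellow now stands far out and flat in its nest, with its front at about (85,325) in the top crop. Blue and grey are home with their lips level, and the gripper is clear. The travel worked out from the push and hook contacts is about 130 mm. Handing in.

```bash
python3 -c "
from rig import manip
print(manip.sign_off(), manip.get_state()['clock'])"
```

```text
the job is handed in; nothing more can be done
the job is handed in; nothing more can be done
```

I pushed the blue tray home by its front lip with shut fingertips, then hooked the yellow tray's lip and drew it out to its stop. The job was handed in at about 18 s, and sign-off gives no verdict.

**Stops:** Both trays dragged at about 3 N while sliding. At each end the force rose with no further travel, to 13 N for blue and 10.8 N for yellow. The contact positions, taking a 22 mm finger, give about 130 mm of yellow travel.

**Last pictures:** The yellow rack stands out and flat in its nest, and the blue and grey trays are home with their lips level. The gripper was well clear, with no contact force beyond noise.

**What disagreed or failed:**
- **Fingertip height:** On my first approach to the blue tray the fingers passed over its lip. The pictures showed the tips about 33 mm higher than the reported TCP. I corrected for this and redid the approach; the blue tray had not visibly moved.
- **Yellow travel:** The pictures alone gave about 125 mm, within a few mm of error. That is close to the 124 mm limit, so I relied on the stop I felt.
- **Blue rack check:** My final colour-mask outline of the blue rack was skewed and not usable. I judged blue home from the stop force and the picture.

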